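Seat the drill template on the jig's locating pins

ROBOT

A 7-joint arm with a two-finger parallel gripper is mounted at the origin on the work surface. World frame = base frame: x ahead of the robot, y to its left, z up, the work surface at z = 0. Lengths are in m, angles in rad, forces in N, time in s.
With the tool pointing down it reaches from about 0.425 to 0.925 m from the base axis. Payload 6.8 kg.
Tool frame: the origin (TCP) lies midway between the tips of the shut fingers; the grasp point (between the pads) lies 19 mm behind it; z points along the fingers, y is the direction in which the jaws open and shut (so a half turn about z gives the same grasp; the last joint's range is limited). The gripper opens to 85 mm and grips with 20 to 120 N. Pads are 22 mm wide; open, the fingers measure 114 mm over their backs; the gripper's body (76 mm by 85 mm) begins 54 mm behind the grasp point. The pads swing forward as they close: fully open they stand 13 mm farther back than shut.
Start: joints at [-0.108, 0.477, 0.022, 1.555, -0.011, 1.109, -0.083], TCP at [0.675, 0, 0.21] pointing down, gripper open.
Joint ranges: [-2.96, 2.96], [-0.34, 2.1], [-1.41, 1.46], [0.24, 2.44], [-1.37, 4.51], [0.17, 1.92], [-2.96, 2.96]. Speed limits (rad/s): [2.39, 2.39, 3.14, 3.14, 3.14, 3.14, 3.14].

INTERFACE

Orientations are given as a rotation vector (axis times angle).
In Python, from bench import r gives the robot as it stands. The module is installed in compiled form; this text tells all that it offers.
- The arm moves only by the tool apply_moves, never from a script. Its argument "plan" is a list that holds one entry, the list of rows, each a list of 7 numbers: the turn, a rotation vector about the tool's x, y, z scaled (see below), then the shift along the tool's x, y, z scaled (see below), then the closure, from -1 (fully open) to 1 (shut). In form: [[[wx, wy, wz, tx, ty, tz, grip], ...]]. A call has 1 to 12 rows; each row is the pose to reach, as a shift and turn from the pose commanded when the call began, along the tool's axes at that moment, turning the shorter way round; what a row does not reach only later rows make up. The controller multiplies each number of a shift by 0.4 m and each number of a turn by 180 degrees. A row lasts 1/12 s, in which the tool goes at most 41.7 mm and 7.16 degrees, less where a joint would pass 70% of its speed; a pose out of reach is approached as far as the arm can. A call with a number of a shift or a turn outside -1 to 1 is refused whole. A call with a gripper value outside its range is refused whole. The fingers move at their own pace and stop on an object; "force" is the grip in N (left out, the last holds). Time passes only in rows, so rows that repeat a pose let the fingers close. It gives the time, the measured TCP pose, the force and the opening at its end, in the units of the state.
- r.get_obs(): the state, without advancing time (a new reading comes with each control period).
- r.grab_frame(name): name is "scene" or "side" or "wrist"; returns a dict with "pixels" (384x512x3 uint8, blue, green, red), "fx", "fy", "cx", "cy" (pixels), "k1" (the pictures are not rectified: a ray, as slopes to the right and down, at radius r is drawn at 1 + k1 r^2 times it, then the intrinsics apply), "pose" (4x4, takes a point from camera to world coordinates). Camera axes: x right, y up, looking along -z (the intrinsics and any distortion apply to the point x, -y, -z); pixel columns grow to the right and rows downward; lengths in m; the calibration is good to about 2 mm. A picture is of the moment at which its call begins. There is no depth.
- r.hand_in(): hands the job in, once; it reports no verdict.
The state is a dict: "clock": time; "joints": joint angles; "qvel": joint speeds; "tau": joint torques, N m; "tcp_pos": TCP position; "orientation": TCP orientation; "contact_force": force on the tool from outside, world axes, zero at the start; "moment": the same for the moment, N m; "grip_width": finger opening in m.
Only numpy, scipy, OpenCV 4.12 (cv2) and the standard library are available. Lean on these libraries where they do the work, as an engineer would, in place of code of your own. Each camera call takes 0.05 s, during which the arm holds its last target. There are 200 camera calls.

TASK

The drill template, an aluminium plate with an upright bar along one end, lies askew on the raised deck of the drilling jig. Nudge it sideways along the jig until its two holes drop over the two locating pins and it lies flat, fully down on the floor of the nest. Only push it, do not pick it up, and leave the other loose things where they are.

Things in the scene. Friction and masses are not known exactly. Their poses are not given: they have to be found in the camera images.
- jig: grey drilling jig fixed to the bench; origin on the bench. Its x axis points away from the robot (up to 15 degrees off), y to the robot's left. It spans x -95 to +70, y -160 to +175 mm. Its +y part is a raised deck, its -y part a lower nest with two pins, open at the sides and far end; a fence runs along the +x side, the -x side is open
- deck (a point): end of the deck's top at the fence, where it steps down to the nest: in the jig's frame the deck is flat at z = 26 mm for y from -12 to +175 mm, the nest floor is flat at z = 20 mm for y from -160 to -12 mm
- fence (a point): middle of the top edge of the fence's guiding face. The fence is a straight steel rail along the jig's y, 18 mm thick, its face at x = +51 mm, top at z = 42 mm, from y = -155 to +105 mm. A template kept along it and slid towards -y meets the pins
- seat (a point): where the seated template's origin belongs, on the nest floor, at (0, -80, 20) mm in the jig's frame; the seated template's axes match the jig's, and 1 mm is left between it and the fence
- template: drill template, 0.64 kg give or take 20 percent: aluminium plate 100 (x) x 130 (y) x 12 mm with an upright bar on its +y end. Origin under the plate's centre; centre of mass 20 mm from it towards +y. It starts flat on the deck, axes within 12 degrees of the jig's, its origin 18 to 34 mm further from the fence than when seated. Small brass bushes show in its top
- bar (a point): middle of the bar's outer upright face (facing the template's +y), at (0, 65, 22) mm in its frame. Steel bar 100 x 14 mm along the plate's whole end, top 32 mm above the underside. Pushed to -y, the plate rides on deck and pin tips, its bar end falls off the deck 3 mm before the holes meet the pins, and the pins then stop it
- hole_a (a point): centre of the template's hole that belongs over pin_a, at the underside; through hole, 14 mm across, at (-30, -5, 0) mm in the template's frame
- hole_b (a point): the same for pin_b, at (+30, -5, 0) mm in the template's frame
- pin_a (a point): tip of the locating pin nearer the robot: steel, 12 mm across, tapered to 6 mm at the tip, standing 5.8 mm above the nest floor (tip just under deck height); at (-30, -85, 25.8) mm in the jig's frame
- pin_b (a point): the same for the pin nearer the fence, at (+30, -85, 25.8) mm in the jig's frame
- bush: brass drill bush standing on the jig's deck corner past the fence's +y end, 30 mm tall, 26 mm across; origin under its centre
- bolt: steel bolt standing on its head on the bench beyond the nest end of the jig, 55 mm tall; origin under its centre
- wrench: steel wrench lying on the bench behind the fence; origin under its middle
- screwdriver: screwdriver lying on the bench to the right; origin under its middle
- oil: white oil bottle, 150 mm tall, standing on the bench to the right; origin under its centre
- tape: roll of tape lying on the bench to the left, 90 mm across, 25 mm tall; origin under its centre
- carton: small cardboard carton on the bench to the left, 110 x 150 x 60 mm; origin under its centre
Things that resemble listed ones, but are neither listed nor needed, are in the scene too. Of the things that look like the template, the smallest one is meant.

How it is judged:
At the end, for the whole second after the job is handed in: both holes are over their own pins (centres within 2.5 mm), the template lies flat (within 0.025 rad) on the nest floor (underside within 1.5 mm of it) and is at rest (horizontal distance between hole_a and pin_a below 0.0025 m and horizontal distance between hole_b and pin_b below 0.0025 m and z of template in the frame of jig between 0.018 and 0.0215 m and angle between template's own z axis and vertical below 0.025 rad and linear speed of template below 0.01 m/s); the robot touches nothing.
It fails at once if the template was lifted more than 8 mm off the deck (z of template in the frame of jig above 0.034 m).
It fails at once if the template was tipped up more than 0.25 rad (angle between template's own z axis and vertical above 0.25 rad).
It fails at once if another loose thing was moved more than 20 mm (distance of any of bush, bolt, wrench, screwdriver, oil, tape, carton from where it was at the start of the episode above 0.02 m).
It also fails if it takes over 42 s, if anything falls off the work surface, if the arm or the gripper's body presses on something with over 40 N, if the wrist force passes 120 N, or if a joint passes its speed limit or range.

## Working session

There is one attempt and no reset: what is moved stays moved. The work goes in short steps, Python scripts to look and compute and a tool call to move; the robot and the scene stay as the last step left them, time stands still between calls to the robot, and variables do not carry over. Pictures are saved under pics/ and viewed, on a budget of 15 in all, crops included, one or two more only if the job needs it, and the job is handed in when it is done.

Besides the shell and the picture viewer there is one more tool, called after "Emit:" by a JSON object that holds its "name" and its "arguments". apply_moves: Moves the arm, as the interface text tells. Its arguments: {"type":"object","properties":{"plan":{"type":"array","items":{"type":"array","items":{"type":"array","items":{"type":"number","minimum":-1,"maximum":1}}}},"force":{"type":"number"}},"required":["plan"]}

```bash
mkdir -p pics; cat > h.py <<'E'
import numpy as np, cv2, json, pickle
from bench import r
def grab(n, f):
    d=r.grab_frame(n); cv2.imwrite(f'pics/{f}.png',d['pixels']); pickle.dump(d,open(f'pics/{f}.pkl','wb')); return d
def load(f): return pickle.load(open(f'pics/{f}.pkl','rb'))
def KD(d): return np.array([[d['fx'],0,d['cx']],[0,d['fy'],d['cy']],[0,0,1.]]), np.array([d['k1'],0,0,0.])
def ray(d,uv):
    K,D=KD(d); p=cv2.undistortPoints(np.array(uv,float).reshape(-1,1,2),K,D).reshape(-1,2)
    T=np.array(d['pose']); v=np.c_[p[:,0],-p[:,1],-np.ones(len(p))]@T[:3,:3].T
    return T[:3,3],v
def onz(d,uv,z):
    o,v=ray(d,uv); z=np.broadcast_to(z,len(v)); return o+v*((z-o[2])/v[:,2])[:,None]
def proj(d,P):
    K,D=KD(d); T=np.array(d['pose']); c=(np.atleast_2d(P)-T[:3,3])@T[:3,:3]
    c=c*[1,-1,-1]; return cv2.projectPoints(c.reshape(-1,1,3),np.zeros(3),np.zeros(3),K,D)[0].reshape(-1,2)
E
python3 - <<'E'
from h import *
for n in('scene','side','wrist'):
    d=grab(n,n+'0'); print(n,np.round(d['pose'],3).tolist(),d['fx'],d['k1'])
print(r.get_obs())
a=[load(n+'0')['pixels'] for n in('scene','side')]
E
```

```text
scene [[0.788, -0.45, 0.42, 1.054], [0.616, 0.564, -0.55, -0.659], [0.01, 0.692, 0.722, 0.962], [0.0, 0.0, 0.0, 1.0]] 462.27188577789275 -0.03115924474264348
side [[-0.756, 0.528, -0.387, 0.074], [-0.654, -0.593, 0.469, 0.562], [0.017, 0.608, 0.794, 0.963], [0.0, 0.0, 0.0, 1.0]] 402.0951091813725 -0.02792905981464446
wrist [[1.0, -0.0, 0.001, 0.675], [-0.0, 0.947, 0.322, 0.083], [-0.001, -0.322, 0.947, 0.373], [0.0, 0.0, 0.0, 1.0]] 264.4111812950923 -0.027734870747222147
{'clock': 0.15, 'joints': array([-0.10807616,  0.47766741,  0.0223399 ,  1.55620876, -0.01148684,
        1.10930543, -0.08311368]), 'qvel': array([-9.28625806e-04, -1.52932690e-03,  2.43084137e-03, -4.20357757e-03,
        2.63144031e-04,  8.96848540e-05,  4.43151870e-04]), 'tau': array([ 1.55385478e-03, -5.96924365e+01,  1.60940632e+00, -2.81490952e+01,
        1.26662746e-02,  6.56643446e-03,  5.58682734e-05]), 'tcp_pos': array([ 6.74512493e-01, -2.41888415e-05,  2.09517187e-01]), 'orientation': array([-2.22077787e+00, -2.22076077e+00,  1.74243802e-03]), 'contact_force': array([0.4693446 , 0.1517838 , 0.18920676]), 'moment': array([0.00685552, 0.02072583, 0.01116895]), 'grip_width': 0.08528863431536676}
```

View pics/scene0.png

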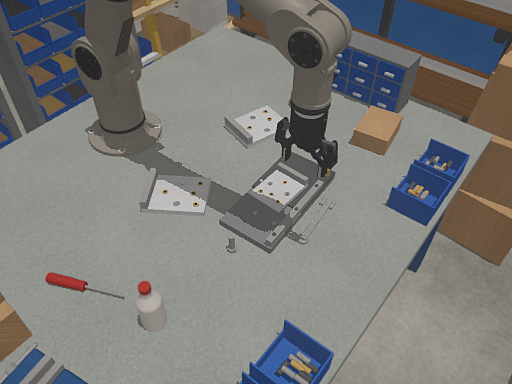

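View pics/wrist0.png

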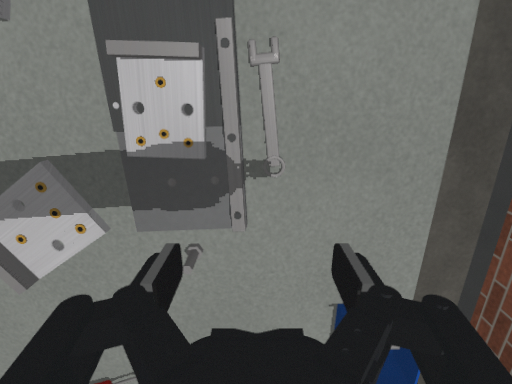

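The wrist view shows the template (smallest; bar at about (152,48), plate (118–205, 58–155)), the fence at (220–240, 18–228) and the wrench behind it. I'll enlarge that area for accurate corners.

```bash
python3 - <<'E'
from h import *
im=load('wrist0')['pixels'][0:240,75:290]
g=cv2.resize(im,None,fx=2.5,fy=2.5,interpolation=cv2.INTER_CUBIC)
g=(255*(g/255.)**0.6).astype(np.uint8); cv2.imwrite('pics/c1.png',g)
E
```

```text
(no output)
```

View pics/c1.png

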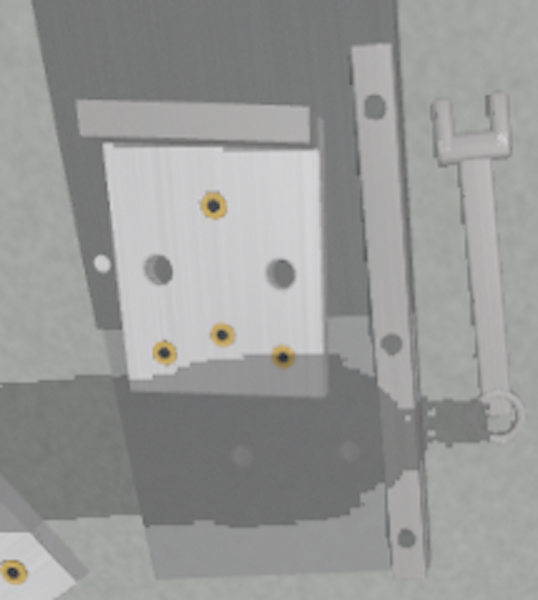

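```bash
python3 - <<'E'
from h import *
im=load('side0')['pixels'];g=cv2.resize(im[100:340,150:450],None,fx=2.5,fy=2.5,interpolation=cv2.INTER_CUBIC)
cv2.imwrite('pics/c2.png',(255*(g/255.)**0.6).astype(np.uint8))
E
```

```text
(no output)
```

View pics/c2.png

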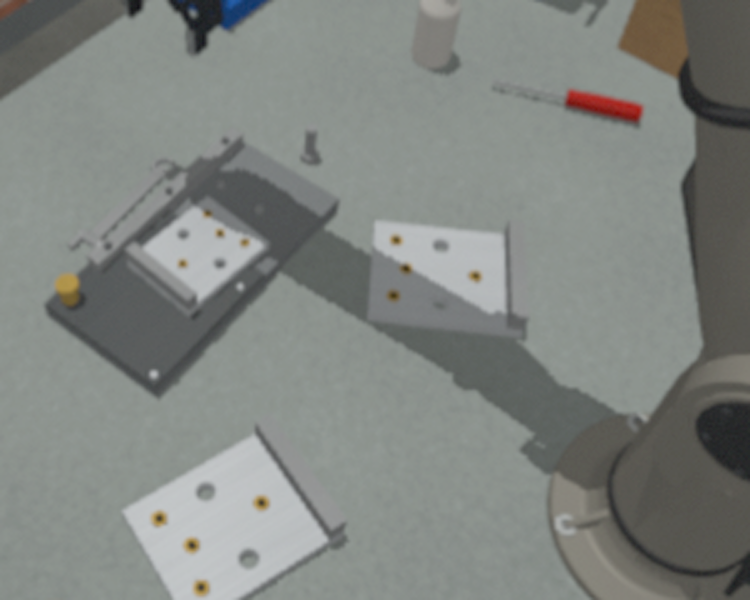

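Crop c1 (wrist): fence top corners at about (351,45), (391,44), (392,577), (428,576); pins at (242,456), (349,451); bar top (77,100)–(309,142); holes (158,269), (281,274). The side view shows the bush at the deck's fence-side +y corner (67,290), clear of the bar. Next I'll fit the poses.

```bash
cat >> h.py <<'E'
from scipy.optimize import least_squares
def fit(d,loc,uv,z0,x0):
    loc=np.array(loc,float)/1000; uv=np.array(uv,float)
    def W(p):
        c,s=np.cos(p[2]),np.sin(p[2]); return np.c_[p[0]+c*loc[:,0]-s*loc[:,1],p[1]+s*loc[:,0]+c*loc[:,1],z0+loc[:,2]]
    q=least_squares(lambda p:(proj(d,W(p))-uv).ravel(),x0,loss='soft_l1'); return q.x, proj(d,W(q.x))-uv
def rel(j,t):
    c,s=np.cos(j[2]),np.sin(j[2]); dx=t[0]-j[0],t[1]-j[1]
    return 1000*(c*dx[0]+s*dx[1]),1000*(-s*dx[0]+c*dx[1]),np.degrees(t[2]-j[2])
JL=[(51,105,42),(69,105,42),(51,-155,42),(69,-155,42),(-30,-85,25.8),(30,-85,25.8),(-95,-160,20),(-95,-12,26)]
TL=[(-50,65,32),(50,65,32),(-50,51,32),(50,51,32),(-50,-65,12),(50,-65,12),(-30,-5,12),(30,-5,12)]
E
python3 - <<'E'
from h import *
d=load('wrist0'); f=lambda L:(np.array(L)+.5)/2.5-.5+[75,0]
j,e=fit(d,JL,f([(351,45),(391,44),(392,577),(428,576),(242,456),(349,451),(157,579),(96,329)]),0,[.6,.05,0]); print(j,np.round(e,1).tolist())
t,e=fit(d,TL,f([(77,100),(309,107),(78,135),(309,142),(130,390),(327,397),(158,269),(281,274)]),.026,[.6,.1,0]); print(t,np.round(e,1).tolist())
print(rel(j,t))
# side-camera check: bush + bar
s=load('side0'); b=onz(s,(np.array([(67,300)])/2.5+[150,100]),.03); print('bush',rel(j,[*b[0,:2],0]))
c,sn=np.cos(t[2]),np.sin(t[2]); 
P=[[t[0]+c*x-sn*y,t[1]+sn*x+c*y,.058] for x,y in((-50,65),(50,65)) for x,y in [(x/1e3,y/1e3)]]
print((proj(s,P)-[150,100])*2.5)
E
```

```text
[0.58304417 0.0649221  0.0467022 ] [[-0.3, -0.5], [0.1, -1.0], [1.1, 0.8], [-0.4, 0.7], [-0.4, 0.4], [0.2, 0.5], [-0.4, 0.0], [0.4, -0.2]]
[ 0.56012303  0.08149547 -0.0372054 ] [[-0.3, -0.1], [-0.1, -0.3], [0.9, 0.2], [0.2, 0.0], [0.5, 0.0], [-1.0, -0.1], [-0.1, 0.3], [-0.2, -0.1]]
(np.float64(-22.12242292449138), np.float64(17.625380700264085), np.float64(-4.807551168195089))
bush (np.float64(48.403147416428844), np.float64(154.90735202960028), np.float64(-2.675838758856256))
[[184.93041048 300.31380642]
 [122.09507522 248.68006266]]
```

Fit: the jig is at (0.583, 0.065), yaw 2.7°. The template sits at (-22, 18) mm in the jig frame, yaw -4.8°. I'll square it against the fence first, using both finger edges on its near side.

Emit:
{"name": "apply_moves", "arguments": {"plan": [[[0, 0, 0.485, 0.212, -0.49, 0.2, 0.2], [0, 0, 0.485, 0.212, -0.49, 0.2, 0.2], [0, 0, 0.485, 0.212, -0.49, 0.2, 0.2], [0, 0, 0.485, 0.212, -0.49, 0.2, 0.2], [0, 0, 0.485, 0.212, -0.49, 0.2, 0.2], [0, 0, 0.485, 0.212, -0.49, 0.2, 0.2], [0, 0, 0.485, 0.212, -0.49, 0.2, 0.2], [0, 0, 0.485, 0.212, -0.49, 0.2, 0.2], [0, 0, 0.485, 0.212, -0.49, 0.2, 0.2], [0, 0, 0.485, 0.212, -0.49, 0.375, 0.2], [0, 0, 0.485, 0.212, -0.49, 0.375, 0.2], [0, 0, 0.485, 0.212, -0.49, 0.375, 0.2]]]}}

```text
clock: 1.15
tcp_pos: [0.4754, 0.0839, 0.0559]
orientation: [3.137, 0.102, -0.012]
contact_force: [-1.3, 0.3, 0.6]
grip_width: 0.0339
```

Emit:
{"name": "apply_moves", "arguments": {"plan": [[[0, 0, 0, 0, 0, 0, 0.2], [0, 0, 0.007, 0, 0, 0, 0.2], [0, 0, 0.007, 0, 0, 0, 0.2]]]}}

```text
clock: 1.4
tcp_pos: [0.4797, 0.0851, 0.061]
orientation: [-3.14, -0.08, -0.002]
contact_force: [-0.1, 0.5, 0.5]
grip_width: 0.0341
```

```bash
cat >> h.py <<'E'
from scipy.spatial.transform import Rotation as Ro
J=[0.58304417,0.0649221,0.0467022]
def st():
    o=r.get_obs(); R=Ro.from_rotvec(o['orientation']).as_matrix()
    print('t',o['clock'],'tcp',np.round(o['tcp_pos'],4),'head',np.degrees(np.arctan2(R[1,0],R[0,0])).round(2),'z',R[:,2].round(3),'F',np.round(o['contact_force'],1),'w',round(o['grip_width'],4),'jig',np.round(rel(J,[*o['tcp_pos'][:2],0])[:2],1))
E
python3 -c "
from h import *
st()
d=grab('side','s1'); g=cv2.resize(d['pixels'][110:310,140:340],None,fx=3,fy=3,interpolation=cv2.INTER_CUBIC); cv2.imwrite('pics/c3.png',g)"
```

```text
t 1.4 tcp [0.4797 0.0851 0.061 ] head 2.91 z [ 0.001  0.    -1.   ] F [-0.1  0.5  0.5] w 0.0341 jig [-102.2   24.9]
```

View pics/c3.png

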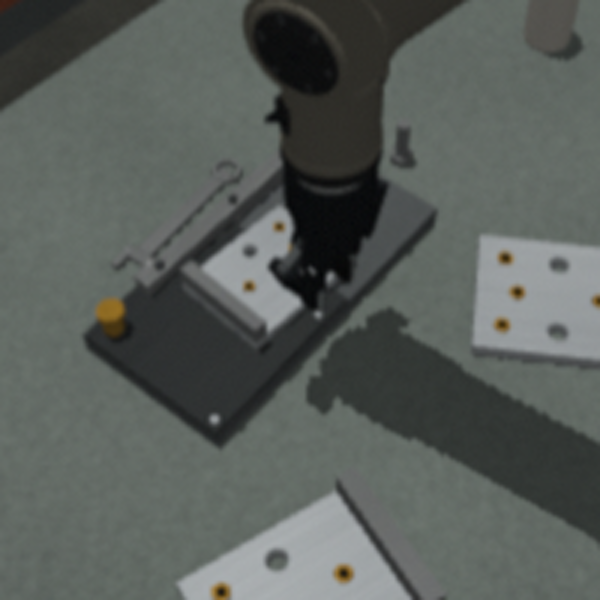

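Side view: the fingers hang beside the template's near edge, and the bush, wrench and bolt are undisturbed. I'll lower and push towards the fence.

Emit:
{"name": "apply_moves", "arguments": {"plan": [[[0, 0, 0, 0, 0, 0.04, 0.2], [0, 0, 0, 0, 0, 0.085, 0.2], [0, 0, 0, 0, 0, 0.085, 0.2], [0, 0, 0, 0, 0, 0.085, 0.2]]]}}

```text
clock: 1.78
tcp_pos: [0.4789, 0.0847, 0.0266]
orientation: [-3.141, -0.078, 0.001]
contact_force: [0.6, -0.7, 1.2]
grip_width: 0.0341
```

Emit:
{"name": "apply_moves", "arguments": {"plan": [[[0, 0, 0, 0.01, 0, 0, 0.2], [0, 0, 0, 0.02, 0, 0, 0.2], [0, 0, 0, 0.027, 0, 0, 0.2], [0, 0, 0, 0.034, 0, 0, 0.2], [0, 0, 0, 0.041, 0, 0, 0.2], [0, 0, 0, 0.048, 0, 0, 0.2], [0, 0, 0, 0.055, 0, 0, 0.2], [0, 0, 0, 0.062, 0, 0, 0.2]]]}}

```text
clock: 2.45
tcp_pos: [0.5041, 0.086, 0.0263]
orientation: [3.141, 0.077, -0.0]
contact_force: [-0.2, 0.3, -0.3]
grip_width: 0.0341
```

Emit:
{"name": "apply_moves", "arguments": {"plan": [[[0, 0, 0, 0.006, 0, 0, 0.2], [0, 0, 0, 0.012, 0, 0, 0.2], [0, 0, 0, 0.018, 0, 0, 0.2], [0, 0, 0, 0.024, 0, 0, 0.2], [0, 0, 0, 0.029, 0, 0, 0.2], [0, 0, 0, 0.034, 0, 0, 0.2]]]}}

```text
clock: 2.95
tcp_pos: [0.5176, 0.0867, 0.0263]
orientation: [-3.141, -0.077, 0.0]
contact_force: [0.5, 0.1, -0.0]
grip_width: 0.0343
```

```bash
python3 -c "
from h import *
st()
d=grab('side','s2'); g=cv2.resize(d['pixels'][140:260,160:320],None,fx=5,fy=5,interpolation=cv2.INTER_CUBIC); cv2.imwrite('pics/c4.png',(255*(g/255.)**.6).astype(np.uint8))"
```

```text
t 2.95 tcp [0.5176 0.0867 0.0263] head 2.79 z [-0.  0. -1.] F [ 0.5  0.1 -0. ] w 0.0343 jig [-64.4  24.8]
```

View pics/c4.png

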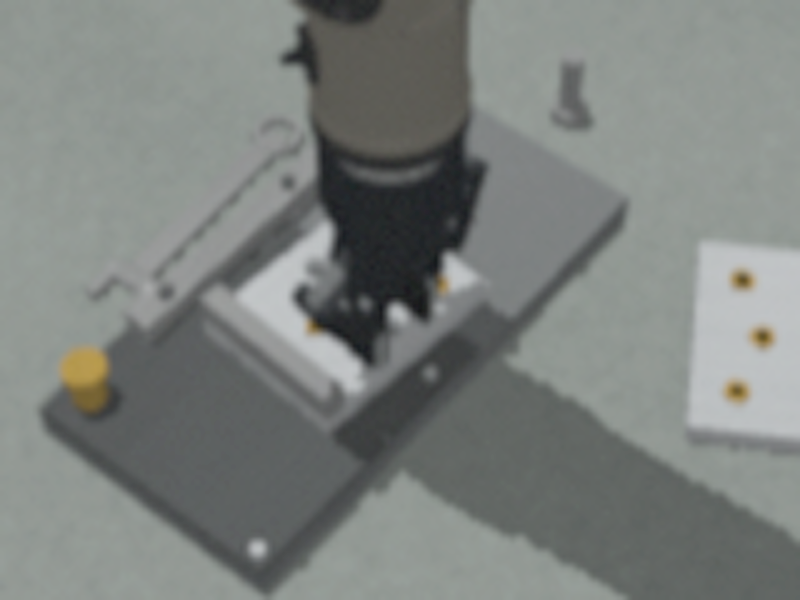

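The template's bar seems to have hardly moved, and the force is about 0. I'll check against projected positions before continuing.

```bash
cat >> h.py <<'E'
def jw(P,off=(0,0,0)): # template-local mm -> world, given template pose in jig (x,y mm,yaw deg), P z absolute mm
    P=np.atleast_2d(np.array(P,float)); a=np.radians(off[2]); c,s=np.cos(a),np.sin(a)
    x=off[0]+c*P[:,0]-s*P[:,1]; y=off[1]+s*P[:,0]+c*P[:,1]
    c,s=np.cos(J[2]),np.sin(J[2]); return np.c_[J[0]+(c*x-s*y)/1e3,J[1]+(s*x+c*y)/1e3,P[:,2]/1e3]
E
python3 - <<'E'
from h import *
d=load('s2'); L=[(-50,65,58),(50,65,58),(-50,65,26),(-50,-65,38)]
for o in((-22,17.6,-4.8),(-2,17.6,0),(1,17.6,0)): print(o,np.round((proj(d,jw(L,o))-[160,140])*5).tolist())
print(np.round((proj(d,jw([(-64,25+s,z) for s in(-17,17) for z in (27,40)]))-[160,140])*5).tolist())
E
```

```text
(-22, 17.6, -4.8) [[320.0, 400.0], [194.0, 297.0], [322.0, 433.0], [482.0, 283.0]]
(-2, 17.6, 0) [[304.0, 382.0], [169.0, 289.0], [307.0, 414.0], [453.0, 257.0]]
(1, 17.6, 0) [[300.0, 379.0], [165.0, 286.0], [303.0, 411.0], [449.0, 254.0]]
[[409.0, 339.0], [409.0, 326.0], [370.0, 377.0], [370.0, 364.0]]
```

```bash
python3 -c "
from h import *
d=grab('wrist','w2'); cv2.imwrite('pics/c5.png',(255*(d['pixels']/255.)**.6).astype(np.uint8)); print(np.round(d['pose'],3).tolist())"
```

```text
[[0.049, 0.946, 0.32, 0.601], [-0.999, 0.046, 0.016, 0.091], [-0.0, -0.321, 0.947, 0.19], [0.0, 0.0, 0.0, 1.0]]
```

View pics/c5.png

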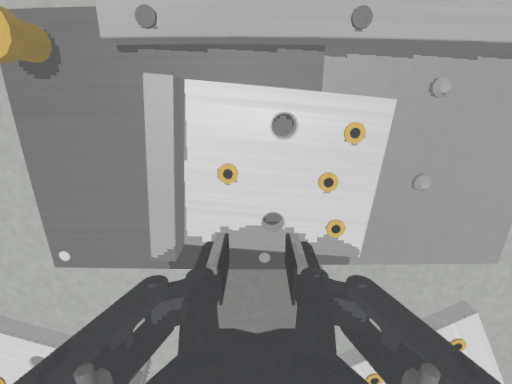

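```bash
python3 - <<'E'
from h import *
d=load('w2')
uv=[(150,258),(145,73),(178,262),(174,77),(360,258),(391,100),(273,220),(284,126)]
t,e=fit(d,TL,uv,.026,[.56,.08,0]); print(rel(J,t),np.round(e,1).tolist())
j,e=fit(d,[(51,105,42),(-30,-85,25.8),(30,-85,25.8)],[(102,37),(422,184),(442,88)],0,J); print(j,np.round(e,1).tolist())
o,v=ray(d,[(215,236),(297,236),(227,236),(287,236)])
for x in (.507,.5176,.5285): print(x,np.round(o+v*((x-o[0])/v[:,0])[:,None],4)[:,1:].tolist())
E
```

```text
(np.float64(-22.890849055504873), np.float64(17.19355782260633), np.float64(-4.893491686085811)) [[1.9, 1.5], [-1.2, 0.2], [-2.1, -0.6], [-0.1, -1.2], [-0.9, -0.7], [6.0, -0.2], [0.1, 3.2], [0.5, 0.6]]
[0.58235156 0.06561423 0.03810316] [[-4.1, -0.1], [0.5, 1.0], [1.0, -0.1]]
0.507 [[0.1172, 0.0172], [0.056, 0.0117], [0.1085, 0.0164], [0.0637, 0.0123]]
0.5176 [[0.1143, 0.0367], [0.0599, 0.0318], [0.1065, 0.036], [0.0668, 0.0324]]
0.5285 [[0.1112, 0.0568], [0.064, 0.0525], [0.1045, 0.0561], [0.0699, 0.053]]
```

Both the refit and the wrist view (plate near edge at row ~250, fingertips at row ~236) show the template unmoved: the part-open tips stand higher than assumed and passed above the plate. I'll back off and lower until I feel the deck.

Emit:
{"name": "apply_moves", "arguments": {"plan": [[[0, 0, 0, -0.06, 0, 0, 0.2], [0, 0, 0, -0.068, 0, 0, 0.2], [0, 0, 0, -0.068, 0, 0.005, 0.2], [0, 0, 0, -0.068, 0, 0.01, 0.2], [0, 0, 0, -0.068, 0, 0.01, 0.2]]]}}

```text
clock: 3.47
tcp_pos: [0.4909, 0.0855, 0.0221]
orientation: [-3.141, -0.077, -0.001]
contact_force: [-0.4, -0.5, -0.0]
grip_width: 0.0344
```

Emit:
{"name": "apply_moves", "arguments": {"plan": [[[0, 0, 0, 0, 0, 0.005, 0.2], [0, 0, 0, 0, 0, 0.01, 0.2], [0, 0, 0, 0, 0, 0.01, 0.2]]]}}

```text
clock: 3.72
tcp_pos: [0.4904, 0.0853, 0.0179]
orientation: [3.14, 0.076, -0.0]
contact_force: [-0.4, 0.2, -0.7]
grip_width: 0.0341
```

Emit:
{"name": "apply_moves", "arguments": {"plan": [[[0, 0, 0, 0, 0, 0.005, 0.2], [0, 0, 0, 0, 0, 0.005, 0.2], [0, 0, 0, 0, 0, 0.005, 0.2]]]}}

```text
clock: 3.97
tcp_pos: [0.4902, 0.0853, 0.0162]
orientation: [3.141, 0.077, -0.0]
contact_force: [0.2, 0.1, 0.6]
grip_width: 0.0344
```

Emit:
{"name": "apply_moves", "arguments": {"plan": [[[0, 0, 0, 0, 0, 0.005, 0.2], [0, 0, 0, 0, 0, 0.005, 0.2]]]}}

```text
clock: 4.13
tcp_pos: [0.4901, 0.0854, 0.0141]
orientation: [3.141, 0.077, -0.0]
contact_force: [0.1, -0.2, -0.5]
grip_width: 0.0345
```

Emit:
{"name": "apply_moves", "arguments": {"plan": [[[0, 0, 0, 0, 0, 0.005, 0.2], [0, 0, 0, 0, 0, 0.005, 0.2]]]}}

```text
clock: 4.3
tcp_pos: [0.49, 0.0853, 0.012]
orientation: [3.141, 0.077, -0.0]
contact_force: [-0.7, -0.2, -0.7]
grip_width: 0.0345
```

Emit:
{"name": "apply_moves", "arguments": {"plan": [[[0, 0, 0, 0, 0, 0.005, 0.2], [0, 0, 0, 0, 0, 0.005, 0.2]]]}}

```text
clock: 4.47
tcp_pos: [0.49, 0.0853, 0.01]
orientation: [3.141, 0.077, -0.001]
contact_force: [-0.6, 0.4, -0.5]
grip_width: 0.0342
```

No contact although the tips should be below deck level by now; I need a look.

```bash
python3 -c "
from h import *
d=grab('wrist','w3'); st(); a=cv2.resize(d['pixels'][150:350,130:390],None,fx=2,fy=2)
s=grab('side','s3'); b=cv2.resize(s['pixels'][160:240,190:270],None,fx=5,fy=5,interpolation=cv2.INTER_CUBIC)
h=np.zeros((400,920,3),np.uint8); h[:,:520]=a; h[:,520:]=b; h=cv2.resize(h,(800,348)); cv2.imwrite('pics/c6.png',(255*(h/255.)**.55).astype(np.uint8))"
```

```text
t 4.5167 tcp [0.4901 0.0853 0.0101] head 2.8 z [-0. -0. -1.] F [-0.7  0.8 -0.7] w 0.0341 jig [-91.9  24.7]
```

View pics/c6.png

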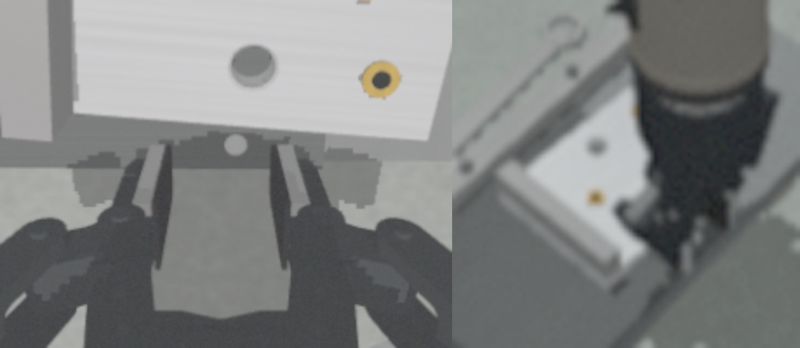

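The tips look further back than assumed (view: pads at (150–165,145) and (275–285,145) at the deck edge, no contact). I'll shut the fingers instead, so the tip equals the TCP by definition.

Emit:
{"name": "apply_moves", "arguments": {"plan": [[[0, 0, 0, 0, 0, -0.1, 1], [0, 0, 0, -0.02, 0, -0.1, 1], [0, 0, 0, -0.02, 0, -0.1, 1], [0, 0, 0, -0.02, 0, -0.1, 1], [0, 0, 0, -0.02, 0, -0.1, 1], [0, 0, 0, -0.02, 0, -0.1, 1]]]}}

```text
clock: 5.07
tcp_pos: [0.482, 0.0849, 0.0498]
orientation: [3.14, 0.077, -0.001]
contact_force: [-0.2, 1.1, 0.0]
grip_width: 0.0001
```

Emit:
{"name": "apply_moves", "arguments": {"plan": [[[0, 0, 0, 0, 0, 0.02, 1], [0, 0, 0, 0, 0, 0.03, 1], [0, 0, 0, 0, 0, 0.04, 1], [0, 0, 0, 0, 0, 0.048, 1], [0, 0, 0, 0, 0, 0.048, 1]]]}}

```text
clock: 5.48
tcp_pos: [0.4816, 0.0848, 0.0301]
orientation: [3.14, 0.077, -0.003]
contact_force: [0.1, -0.1, -0.3]
grip_width: 0.0001
```

Emit:
{"name": "apply_moves", "arguments": {"plan": [[[0, 0, 0, 0.01, 0, 0, 1], [0, 0, 0, 0.02, 0, 0, 1], [0, 0, 0, 0.027, 0, 0, 1], [0, 0, 0, 0.034, 0, 0, 1], [0, 0, 0, 0.041, 0, 0, 1], [0, 0, 0, 0.048, 0, 0, 1], [0, 0, 0, 0.055, 0, 0, 1], [0, 0, 0, 0.062, 0, 0, 1], [0, 0, 0, 0.066, 0, 0, 1]]]}}

```text
clock: 6.23
tcp_pos: [0.5091, 0.0863, 0.0311]
orientation: [-3.141, -0.077, -0.0]
contact_force: [0.4, -0.6, -0.4]
grip_width: -0.0002
```

```bash
python3 -c "
from h import *
st(); d=grab('wrist','w4'); cv2.imwrite('pics/c7.png',(255*(d['pixels']/255.)**.6).astype(np.uint8))"
```

```text
t 6.2333 tcp [0.5091 0.0863 0.0311] head 2.79 z [ 0.  0. -1.] F [ 0.4 -0.6 -0.4] w -0.0002 jig [-72.9  24.8]
```

View pics/c7.png

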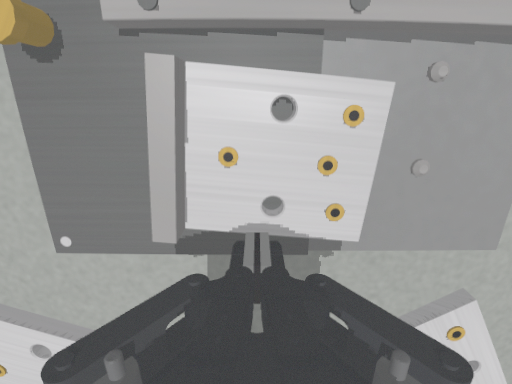

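```bash
python3 - <<'E'
from h import *
d=load('w4'); 
for x in(-11,0,11): 
  for z in (31,45,60): print(x,z,proj(d,jw([(-72.9+x,24.8,z)])).round().tolist(), end=' ')
print(proj(d,jw([(-50,7,26),(-50,7,38)],(-22.5,17.5,-4.8))).round())
o,v=ray(d,[(247,237),(268,237)]); print(o,v)
E
```

```text
-11 31 [[257.0, 244.0]] -11 45 [[257.0, 255.0]] -11 60 [[257.0, 268.0]] 0 31 [[257.0, 230.0]] 0 45 [[257.0, 240.0]] 0 60 [[257.0, 253.0]] 11 31 [[257.0, 215.0]] 11 45 [[257.0, 224.0]] 11 60 [[257.0, 236.0]] [[252. 225.]
 [251. 233.]]
[0.59228209 0.09069271 0.19518503] [[-0.48390615  0.01323501 -0.89230682]
 [-0.480036   -0.0661604  -0.89231438]]
```

The tip (257,233) is just reaching the plate edge (row ~236). I'll continue pushing.

Emit:
{"name": "apply_moves", "arguments": {"plan": [[[0, 0, 0, 0.005, 0, 0, 1], [0, 0, 0, 0.01, 0, 0, 1], [0, 0, 0, 0.015, 0, 0, 1], [0, 0, 0, 0.02, 0, 0, 1], [0, 0, 0, 0.025, 0, 0, 1]]]}}

```text
clock: 6.7
tcp_pos: [0.5188, 0.0867, 0.0311]
orientation: [3.141, 0.077, 0.0]
contact_force: [-0.4, -0.3, -0.0]
grip_width: -0.0002
```

```bash
python3 -c "
from h import *
st(); d=grab('wrist','w5');d0=load('w4')
# hole/bush tracking: match patches of the plate between frames, compensating nothing
def bl(d):
    h=cv2.cvtColor(d['pixels'],cv2.COLOR_BGR2HSV); m=cv2.inRange(h,(15,150,90),(28,255,255)); n,_,s,c=cv2.connectedComponentsWithStats(m); return [onz(d,c[i][None],.038)[0][:2].round(4).tolist()+[int(s[i,4])] for i in range(1,n) if s[i,4]>40]
print(bl(d0));print(bl(d))"
```

```text
t 6.7 tcp [0.5188 0.0867 0.0311] head 2.79 z [ 0. -0. -1.] F [-0.4 -0.3 -0. ] w -0.0002 jig [-63.2  24.8]
[[0.6297, 0.2225, 802], [0.5883, 0.0351, 234], [0.5607, 0.1065, 198], [0.5584, 0.0463, 200], [0.528, 0.0375, 166], [0.4294, -0.0742, 128], [0.3662, 0.2994, 41]]
[[0.6302, 0.2211, 1662], [0.5883, 0.0351, 220], [0.5607, 0.1065, 185], [0.5586, 0.0462, 187], [0.528, 0.0374, 156], [0.4306, -0.0741, 130], [0.3679, 0.3003, 57]]
```

The bush tracker shows the template hasn't moved at all, so the real fingertips sit about 25 mm above the reported TCP, as the pad spacing also suggested. I'll back off and probe for the deck.

Emit:
{"name": "apply_moves", "arguments": {"plan": [[[0, 0, 0, -0.03, 0, 0, 1], [0, 0, 0, -0.06, 0, 0, 1], [0, 0, 0, -0.06, 0, 0.012, 1], [0, 0, 0, -0.06, 0, 0.025, 1], [0, 0, 0, -0.06, 0, 0.037, 1], [0, 0, 0, -0.06, 0, 0.05, 1], [0, 0, 0, -0.06, 0, 0.05, 1]]]}}

```text
clock: 7.33
tcp_pos: [0.4945, 0.0855, 0.0099]
orientation: [3.14, 0.077, -0.002]
contact_force: [-0.3, 0.1, -0.1]
grip_width: -0.0002
```

Emit:
{"name": "apply_moves", "arguments": {"plan": [[[0, 0, 0, 0, 0, 0.005, 1], [0, 0, 0, 0, 0, 0.01, 1], [0, 0, 0, 0, 0, 0.01, 1]]]}}

```text
clock: 7.58
tcp_pos: [0.4946, 0.0855, 0.0068]
orientation: [3.141, 0.077, -0.0]
contact_force: [0.0, -0.5, -0.0]
grip_width: -0.0004
```

```bash
python3 -c "
from h import *
st(); d=grab('wrist','w6');s=grab('side','s6'); a=d['pixels'][150:350,156:356]; b=cv2.resize(s['pixels'][160:240,190:270],(400,400),interpolation=cv2.INTER_CUBIC)
cv2.imwrite('pics/c8.png',(255*(np.hstack([cv2.resize(a,(400,400)),b])/255.)**.5).astype(np.uint8))"
```

```text
t 7.5833 tcp [0.4946 0.0855 0.0068] head 2.79 z [-0. -0. -1.] F [ 0.  -0.5 -0. ] w -0.0004 jig [-87.4  24.7]
```

View pics/c8.png

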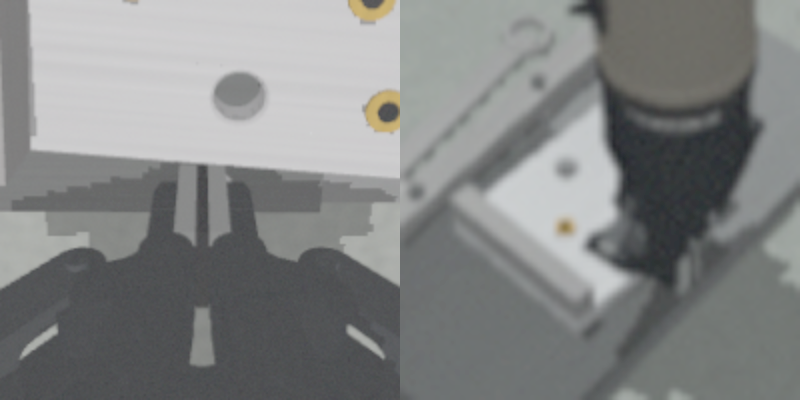

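```bash
python3 - <<'E'
from h import *
d=load('s6')
for x in(-11,0,11):
  for z in (7,20,32,45): print(x,z,((proj(d,jw([(-87.4+x,24.8,z)]))-[190,160])*5+[400,0]).round().tolist(), end=' ')
E
```

```text
-11 7 [[687.0, 309.0]] -11 20 [[687.0, 296.0]] -11 32 [[687.0, 284.0]] -11 45 [[688.0, 271.0]] 0 7 [[672.0, 299.0]] 0 20 [[672.0, 286.0]] 0 32 [[672.0, 274.0]] 0 45 [[672.0, 261.0]] 11 7 [[657.0, 289.0]] 11 20 [[657.0, 276.0]] 11 32 [[657.0, 264.0]] 11 45 [[657.0, 251.0]]
```

Emit:
{"name": "apply_moves", "arguments": {"plan": [[[0, 0, 0, 0, 0, 0.005, 1], [0, 0, 0, 0, 0, 0.005, 1]]]}}

```text
clock: 7.85
tcp_pos: [0.4949, 0.0856, 0.0052]
orientation: [-3.141, -0.077, -0.001]
contact_force: [0.6, 0.2, -0.0]
grip_width: 0.0002
```

Emit:
{"name": "apply_moves", "arguments": {"plan": [[[0, 0, 0, 0, 0, 0.005, 1], [0, 0, 0, 0, 0, 0.005, 1]]]}}

```text
clock: 8.02
tcp_pos: [0.4949, 0.0856, 0.005]
orientation: [-3.14, -0.076, -0.0]
contact_force: [-6.9, -1.6, 25.6]
grip_width: 0.0001
```

Emit:
{"name": "apply_moves", "arguments": {"plan": [[[0, 0, 0, 0, 0, 0.005, 1], [0, 0, 0, 0, 0, 0.005, 1]]]}}

```text
clock: 8.18
tcp_pos: [0.495, 0.0857, 0.0048]
orientation: [-3.139, -0.075, -0.0]
contact_force: [-14.8, -2.9, 52.9]
grip_width: -0.0
```

The deck is felt at a TCP reading of 5 mm, so the tips are 21 mm above the reported TCP. I'll rise to about 5 mm clear of the deck and push.

Emit:
{"name": "apply_moves", "arguments": {"plan": [[[0, 0, 0, 0, 0, -0.024, 1], [0, 0, 0, 0, 0, -0.024, 1], [0, 0, 0, 0, 0, -0.024, 1]]]}}

```text
clock: 8.43
tcp_pos: [0.495, 0.0858, 0.0112]
orientation: [-3.14, -0.077, -0.002]
contact_force: [-0.2, -0.4, 0.5]
grip_width: 0.0
```

Emit:
{"name": "apply_moves", "arguments": {"plan": [[[0, 0, 0, 0.005, 0, 0, 1], [0, 0, 0, 0.01, 0, 0, 1], [0, 0, 0, 0.015, 0, 0, 1], [0, 0, 0, 0.02, 0, 0, 1], [0, 0, 0, 0.025, 0, 0, 1], [0, 0, 0, 0.03, 0, 0, 1], [0, 0, 0, 0.035, 0, 0, 1], [0, 0, 0, 0.04, 0, 0, 1]]]}}

```text
clock: 9.1
tcp_pos: [0.5078, 0.0854, 0.0096]
orientation: [3.139, 0.076, -0.009]
contact_force: [-6.5, -1.4, 3.8]
grip_width: 0.0002
```

```bash
cat >> h.py <<'E'
BR=np.array([[0.5883,0.0351],[0.5607,0.1065],[0.5584,0.0463],[0.528,0.0375]]) # bushes at start (world)
def track(name,f,z=.038,near=None):
    # rigid fit of visible bushes to their start positions -> template pose in jig
    d=grab(name,f); h=cv2.cvtColor(d['pixels'],cv2.COLOR_BGR2HSV); m=cv2.inRange(h,(15,120,70),(30,255,255))
    n,_,s,c=cv2.connectedComponentsWithStats(m); P=np.array([onz(d,c[i][None],z)[0][:2] for i in range(1,n) if s[i,4]>(40 if name=='wrist' else 5)])
    a=np.radians(-4.85)+J[2]; T0=jw([(0,0,0)],(-22.5,17.5,0))[0,:2]; R=lambda a:np.array([[np.cos(a),-np.sin(a)],[np.sin(a),np.cos(a)]])
    L=(BR-T0)@R(a); best=None
    import itertools
    for k in (4,3):
      for ids in itertools.combinations(range(4),k):
        for pp in itertools.permutations(range(len(P)),k):
            A=L[list(ids)];B=P[list(pp)];ca,cb=A.mean(0),B.mean(0);H=(A-ca).T@(B-cb);th=np.arctan2(H[0,1]-H[1,0],H[0,0]+H[1,1])
            e=np.abs((A-ca)@R(th).T+cb-B).max()
            if abs(th-J[2])<.3 and (best is None or e<best[0]): best=(e,th,cb-R(th)@ca,k)
      if best and best[0]<.003: break
    e,th,t,k=best; print('template in jig',np.round(rel(J,[*t,th]),2),'err mm',round(e*1e3,2),'n',k)
E
python3 -c "
from h import *
st(); track('wrist','w7')"
```

```text
t 9.1 tcp [0.5078 0.0854 0.0096] head 2.77 z [-0.006 -0.001 -1.   ] F [-6.5 -1.4  3.8] w 0.0002 jig [-74.2  24. ]
template in jig [-12.92  18.76  -2.54] err mm 0.15 n 4
```

Contact: the template is moving and turning the right way (now -13 mm, -2.5°). Continuing to the fence.

Emit:
{"name": "apply_moves", "arguments": {"plan": [[[0, 0, 0, 0.005, 0, 0, 1], [0, 0, 0, 0.01, 0, 0, 1], [0, 0, 0, 0.015, 0, 0, 1], [0, 0, 0, 0.02, 0, 0, 1], [0, 0, 0, 0.025, 0, 0, 1], [0, 0, 0, 0.029, 0, 0, 1]]]}}

```text
clock: 9.65
tcp_pos: [0.521, 0.087, 0.0101]
orientation: [3.14, 0.077, -0.004]
contact_force: [-8.3, -1.0, 2.3]
grip_width: -0.0002
```

```bash
python3 -c "
from h import *
st(); track('wrist','w8')"
```

```text
t 9.65 tcp [0.521  0.087  0.0101] head 2.81 z [-0.003 -0.    -1.   ] F [-8.3 -1.   2.3] w -0.0002 jig [-60.9  24.9]
template in jig [ 0.47 21.48 -0.16] err mm 0.12 n 4
```

Emit:
{"name": "apply_moves", "arguments": {"plan": [[[0, 0, 0, 0.003, 0, 0, 1], [0, 0, 0, 0.005, 0, 0, 1], [0, 0, 0, 0.005, 0, 0, 1]]]}}

```text
clock: 9.95
tcp_pos: [0.521, 0.0869, 0.0101]
orientation: [3.14, 0.077, -0.01]
contact_force: [-11.7, -1.2, 5.3]
grip_width: 0.0004
```

```bash
python3 -c "
from h import *
st(); track('wrist','w9')"
```

```text
t 9.95 tcp [0.521  0.0869 0.0101] head 2.82 z [-0.006 -0.    -1.   ] F [-11.7  -1.2   5.3] w 0.0004 jig [-61.   24.9]
template in jig [ 0.45 21.45 -0.21] err mm 0.14 n 4
```

Pressed home against the fence (force rises, pose flat). Next: back off, rise over the template, turn 90°, and part-open the fingers to push the bar with two contacts.

Emit:
{"name": "apply_moves", "arguments": {"plan": [[[0, 0, 0, -0.04, 0, 0, 1], [0, 0, 0, -0.05, 0, -0.1, 1], [0, 0, 0, -0.05, 0, -0.2, 1], [0, 0, 0, -0.05, 0, -0.2, 0.2], [0, 0, -0.4995, 0.1, -0.15, -0.2, 0.2], [0, 0, -0.4995, 0.15, -0.22, -0.2, 0.2], [0, 0, -0.4995, 0.15, -0.22, -0.2, 0.2], [0, 0, -0.4995, 0.15, -0.22, -0.2, 0.2], [0, 0, -0.4995, 0.15, -0.22, -0.2, 0.2], [0, 0, -0.4995, 0.15, -0.22, -0.2, 0.2], [0, 0, -0.4995, 0.15, -0.22, -0.2, 0.2], [0, 0, -0.4995, 0.15, -0.22, -0.2, 0.2]]]}}

```text
clock: 11.0
tcp_pos: [0.5816, 0.1786, 0.0913]
orientation: [2.714, 1.581, 0.006]
contact_force: [-0.6, 0.9, 0.5]
grip_width: 0.0341
```

```bash
python3 -c "
from h import *
st()"
```

```text
t 11.0 tcp [0.5816 0.1786 0.0913] head 60.44 z [ 0.003  0.001 -1.   ] F [-0.6  0.9  0.5] w 0.0341 jig [  3.9 113.6]
```

Emit:
{"name": "apply_moves", "arguments": {"plan": [[[0, 0, -0.175, 0, 0, 0, 0.2], [0, 0, -0.175, 0, 0, 0, 0.2], [0, 0, -0.175, 0, 0, 0, 0.2], [0, 0, -0.175, 0, 0, 0, 0.2], [0, 0, -0.175, 0, 0, 0, 0.2], [0, 0, -0.175, 0, 0, 0, 0.2]]]}}

```text
clock: 11.5
tcp_pos: [0.5815, 0.1783, 0.0914]
orientation: [2.188, 2.253, 0.005]
contact_force: [0.1, 0.4, 0.3]
grip_width: 0.0341
```

```bash
python3 -c "
from h import *
st()
track('side','s10')"
```

```text
t 11.5 tcp [0.5815 0.1783 0.0914] head 91.66 z [ 0.003  0.002 -1.   ] F [0.1 0.4 0.3] w 0.0341 jig [  3.7 113.3]
template in jig [-236.4   -94.9    -2.16] err mm 19.6 n 3
```

Emit:
{"name": "apply_moves", "arguments": {"plan": [[[0, 0, -0.005, 0, -0.009, 0.1, 0.2], [0, 0, -0.005, 0, -0.009, 0.19, 0.2], [0, 0, -0.005, 0, -0.009, 0.2, 0.2], [0, 0, -0.005, 0, -0.009, 0.2, 0.2]]]}}

```text
clock: 11.88
tcp_pos: [0.5748, 0.1773, 0.009]
orientation: [-2.173, -2.267, 0.006]
contact_force: [-0.5, 0.5, 0.9]
grip_width: 0.0344
```

Emit:
{"name": "apply_moves", "arguments": {"plan": [[[0, 0, 0, -0.015, 0, 0, 0.2], [0, 0, 0, -0.03, 0, 0, 0.2], [0, 0, 0, -0.04, 0, 0, 0.2], [0, 0, 0, -0.05, 0, 0, 0.2], [0, 0, 0, -0.06, 0, 0, 0.2], [0, 0, 0, -0.07, 0, 0, 0.2], [0, 0, 0, -0.07, 0, 0, 0.2]]]}}

```text
clock: 12.47
tcp_pos: [0.5792, 0.1512, 0.0128]
orientation: [2.172, 2.269, 0.008]
contact_force: [0.9, 3.7, 2.5]
grip_width: 0.0344
```

```bash
python3 -c "
from h import *
st(); track('wrist','w11')"
```

```text
t 12.4667 tcp [0.5792 0.1512 0.0128] head 92.49 z [ 0.004  0.003 -1.   ] F [0.9 3.7 2.5] w 0.0344 jig [ 0.2 86.3]Traceback (most recent call last):
  File "<string>", line 3, in <module>
    st(); track('wrist','w11')
          ~~~~~^^^^^^^^^^^^^^^
  File "h.py", line 51, in track
    e,th,t,k=best; print('template in jig',np.round(rel(J,[*t,th]),2),'err mm',round(e*1e3,2),'n',k)
    ^^^^^^^^
TypeError: cannot unpack non-iterable NoneType object
```

Two-finger contact with 3.7 N; continuing along the fence towards the pins.

Emit:
{"name": "apply_moves", "arguments": {"plan": [[[0, 0, 0, -0.015, 0, 0, 0.2], [0, 0, 0, -0.03, 0, 0, 0.2], [0, 0, 0, -0.045, 0, 0, 0.2], [0, 0, 0, -0.06, 0, 0, 0.2], [0, 0, 0, -0.075, 0, 0, 0.2], [0, 0, 0, -0.09, 0, 0, 0.2], [0, 0, 0, -0.105, 0, 0, 0.2], [0, 0, 0, -0.12, 0, 0, 0.2], [0, 0, 0, -0.135, 0, 0, 0.2], [0, 0, 0, -0.15, 0, 0, 0.2], [0, 0, 0, -0.165, 0, 0, 0.2], [0, 0, 0, -0.17, 0, 0, 0.2]]]}}

```text
clock: 13.52
tcp_pos: [0.5814, 0.0827, 0.0119]
orientation: [2.172, 2.269, 0.005]
contact_force: [-0.0, 5.7, 5.5]
grip_width: 0.0343
```

```bash
python3 -c "
from h import *
st(); w=grab('wrist','w12')['pixels']; s=grab('side','s12')['pixels'][130:250,170:330]
cv2.imwrite('pics/c9.png',(255*(np.hstack([cv2.resize(w,(400,300)),cv2.resize(s,(400,300),interpolation=cv2.INTER_CUBIC)])/255.)**.55).astype(np.uint8))"
```

```text
t 13.5167 tcp [0.5814 0.0827 0.0119] head 92.51 z [ 0.002  0.002 -1.   ] F [-0.   5.7  5.5] w 0.0343 jig [-0.8 17.9]
```

View pics/c9.png

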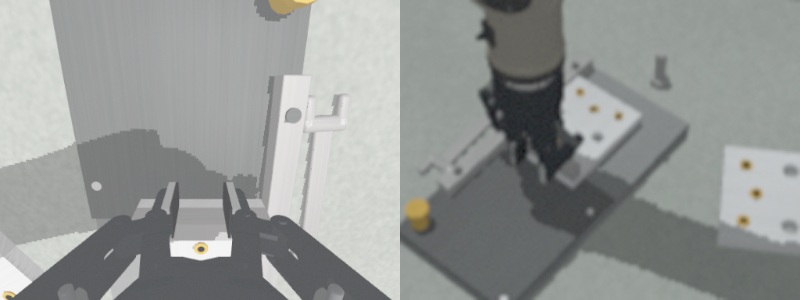

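Wrist view: both fingers bear on the bar, template along the fence, bush at the deck corner untouched. About 22 mm to go; continuing more slowly.

Emit:
{"name": "apply_moves", "arguments": {"plan": [[[0, 0, 0, -0.005, 0, 0, 0.2], [0, 0, 0, -0.01, 0, 0, 0.2], [0, 0, 0, -0.015, 0, 0, 0.2], [0, 0, 0, -0.02, 0, 0, 0.2], [0, 0, 0, -0.025, 0, 0, 0.2], [0, 0, 0, -0.03, 0, 0, 0.2], [0, 0, 0, -0.035, 0, 0, 0.2], [0, 0, 0, -0.04, 0, 0, 0.2]]]}}

```text
clock: 14.28
tcp_pos: [0.5817, 0.0679, 0.0116]
orientation: [-2.171, -2.271, -0.004]
contact_force: [-0.2, 7.1, 5.0]
grip_width: 0.034
```

Emit:
{"name": "apply_moves", "arguments": {"plan": [[[0, 0, 0, -0.003, 0, 0, 0.2], [0, 0, 0, -0.006, 0, 0, 0.2], [0, 0, 0, -0.009, 0, 0, 0.2], [0, 0, 0, -0.009, 0, 0, 0.2]]]}}

```text
clock: 14.62
tcp_pos: [0.5813, 0.0622, 0.0111]
orientation: [2.172, 2.269, 0.0]
contact_force: [-0.7, -0.5, -0.2]
grip_width: 0.0341
```

```bash
python3 -c "
from h import *
st()"
```

```text
t 14.6167 tcp [0.5813 0.0622 0.0111] head 92.51 z [ 0. -0. -1.] F [-0.7 -0.5 -0.2] w 0.0341 jig [-1.9 -2.7]
```

Contact force vanished near the seat position: the bar end has dropped. Nudging on gently.

Emit:
{"name": "apply_moves", "arguments": {"plan": [[[0, 0, 0, -0.003, 0, 0, 0.2], [0, 0, 0, -0.005, 0, 0, 0.2], [0, 0, 0, -0.005, 0, 0, 0.2]]]}}

```text
clock: 14.87
tcp_pos: [0.5811, 0.0606, 0.0107]
orientation: [-2.172, -2.269, -0.0]
contact_force: [-1.0, 3.9, 3.3]
grip_width: 0.0343
```

Emit:
{"name": "apply_moves", "arguments": {"plan": [[[0, 0, 0, -0.003, 0, 0, 0.2], [0, 0, 0, -0.005, 0, 0, 0.2], [0, 0, 0, -0.005, 0, 0, 0.2]]]}}

```text
clock: 15.12
tcp_pos: [0.5813, 0.059, 0.0107]
orientation: [-2.172, -2.269, -0.001]
contact_force: [-0.4, 5.3, 2.7]
grip_width: 0.0342
```

Emit:
{"name": "apply_moves", "arguments": {"plan": [[[0, 0, 0, -0.003, 0, 0, 0.2], [0, 0, 0, -0.005, 0, 0, 0.2], [0, 0, 0, -0.005, 0, 0, 0.2]]]}}

```text
clock: 15.37
tcp_pos: [0.5813, 0.0589, 0.0108]
orientation: [-2.17, -2.27, -0.003]
contact_force: [-1.8, 9.5, 1.5]
grip_width: 0.0344
```

```bash
python3 -c "
from h import *
st(); w=grab('scene','sc13')['pixels'][130:250,210:370]; s=grab('side','s13')['pixels'][130:250,170:330]
cv2.imwrite('pics/c10.png',(255*(np.hstack([cv2.resize(w,(400,300),interpolation=cv2.INTER_CUBIC),cv2.resize(s,(400,300),interpolation=cv2.INTER_CUBIC)])/255.)**.55).astype(np.uint8))"
```

```text
t 15.3667 tcp [0.5813 0.0589 0.0108] head 92.58 z [ 0.     0.003 -1.   ] F [-1.8  9.5  1.5] w 0.0344 jig [-2.  -5.9]
```

View pics/c10.png

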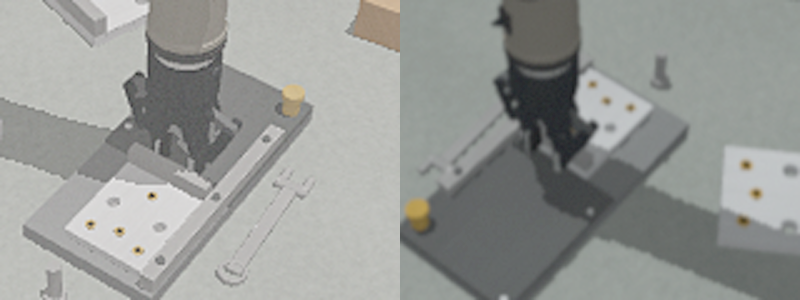

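The template stopped against the pins (9.5 N). Scene view: the plate sits over the nest, bar below the deck edge line. Backing off for an overhead wrist check.

Emit:
{"name": "apply_moves", "arguments": {"plan": [[[0, 0, 0, 0.04, 0, 0, 0.2], [0, 0, 0, 0.08, 0, 0, 0.2], [0, 0, 0, 0.08, 0, -0.1, 0.2], [0, 0, 0, 0.08, 0, -0.2, 0.2], [0, 0, 0, 0.05, 0, -0.3, 0.2], [0, 0, 0, -0.05, 0, -0.4, 0.2], [0, 0, 0, -0.12, 0, -0.5, 0.2], [0, 0, 0, -0.18, 0, -0.5, 0.2], [0, 0, 0, -0.18, 0, -0.5, 0.2], [0, 0, 0, -0.18, 0, -0.5, 0.2]]]}}

```text
clock: 16.3
tcp_pos: [0.5849, -0.0205, 0.2117]
orientation: [2.179, 2.259, -0.001]
contact_force: [-0.3, 0.4, -0.7]
grip_width: 0.0338
```

```bash
python3 -c "
from h import *
st(); track('wrist','w14',.032); d=load('w14')
cv2.imwrite('pics/c11.png',(255*(cv2.resize(d['pixels'][0:240,90:390],None,fx=2.5,fy=2.5,interpolation=cv2.INTER_CUBIC)/255.)**.6).astype(np.uint8))"
```

```text
t 16.3 tcp [ 0.5849 -0.0205  0.2117] head 92.08 z [ 0.002 -0.002 -1.   ] F [-0.3  0.4 -0.7] w 0.0338 jig [ -2.2 -85.4]
template in jig [-210.84  -98.11    5.19] err mm 13.09 n 3
```

View pics/c11.png

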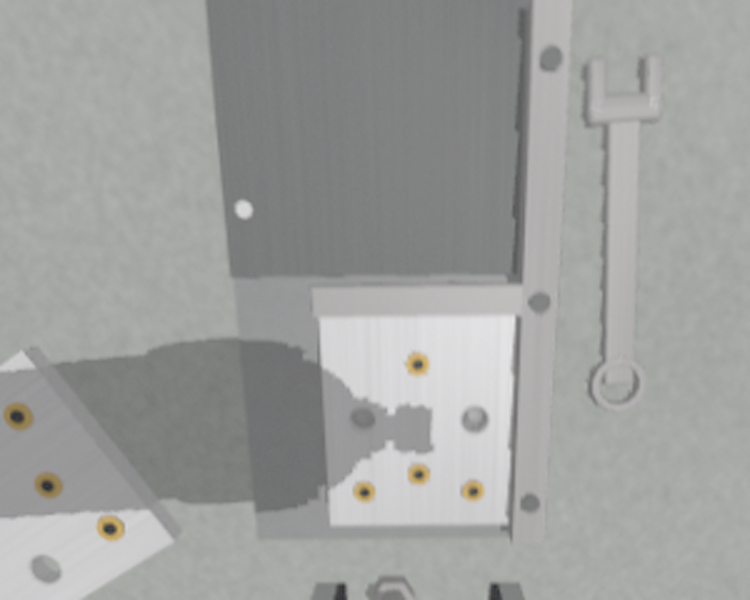

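Overhead view: the template lies along the fence below the deck edge. A round pin is visible centred in hole_b at (474,419), hole_a at (363,417) is in shadow, and the bar (313–523, 288–315) is clear of the deck step at row 276. Now a numeric check.

```bash
python3 - <<'E'
from h import *
d=load('w14'); f=lambda L:(np.array(L,float)+.5)/2.5-.5+[90,0]
tu=f([(313,289),(523,286),(319,315),(518,315),(330,526),(507,525),(363,418),(474,418)])
j,e=fit(d,[(51,-155,42),(69,-155,42),(-95,-160,20),(-95,-12,26)],f([(514,541),(545,541),(259,540),(231,277)]),0,J); print('jig',j,np.round(e,1).tolist())
for z0 in(.020,.026):
    t,e=fit(d,TL,tu,z0,[.58,-.015,.047]); print(z0,'old J',np.round(rel(J,t),2),'new',np.round(rel(j,t),2),np.round(e,1).tolist())
K,D=KD(d); ok,rv,tv=cv2.solvePnP(np.array(TL,float)/1e3,tu,K,D); T=np.array(d['pose']); R=T[:3,:3]@np.diag([1,-1,-1]); 
print('pnp z axis',(R@cv2.Rodrigues(rv)[0])[:,2].round(3),(R@tv[:,0]+T[:3,3]).round(4))
E
```

```text
jig [0.58188931 0.06664857 0.05553055] [[-0.1, 0.5], [0.6, 0.2], [0.2, -0.3], [-0.7, -0.3]]
0.02 old J [ -0.67 -80.66  -0.38] new [ -0.32 -82.44  -0.88] [[-0.4, -1.2], [0.4, -0.3], [-2.2, 0.6], [1.9, 0.2], [-0.1, -0.5], [0.2, -0.4], [-0.4, 1.0], [0.3, 0.8]]
0.026 old J [ -0.67 -79.6   -0.44] new [ -0.31 -81.38  -0.95] [[-1.2, -1.9], [1.3, -1.0], [-3.0, 0.1], [2.8, -0.2], [-0.7, 0.4], [0.8, 0.6], [-0.8, 1.3], [0.7, 1.1]]
pnp z axis [0.002 0.051 0.999] [ 0.5862 -0.0178  0.0133]
```

Position is right, but the tilt estimate is too noisy to trust. I'll probe the plate's front with shut fingers: a flat plate should give contact at a TCP reading of about 11 mm, one riding on the pins clearly higher.

Emit:
{"name": "apply_moves", "arguments": {"plan": [[[0, 0, 0, -0.075, 0, 0.1, 1], [0, 0, 0, -0.075, 0, 0.2, 1], [0, 0, 0, -0.075, 0, 0.3, 1], [0, 0, 0, -0.075, 0, 0.4, 1], [0, 0, 0, -0.075, 0, 0.45, 1], [0, 0, 0, -0.075, 0, 0.47, 1], [0, 0, 0, -0.075, 0, 0.475, 1], [0, 0, 0, -0.075, 0, 0.475, 1]]]}}

```text
clock: 17.02
tcp_pos: [0.5859, -0.045, 0.0206]
orientation: [-2.171, -2.27, 0.001]
contact_force: [0.3, -0.8, -0.2]
grip_width: -0.0002
```

Emit:
{"name": "apply_moves", "arguments": {"plan": [[[0, 0, 0, 0, 0, 0.005, 1], [0, 0, 0, 0, 0, 0.01, 1], [0, 0, 0, 0, 0, 0.01, 1]]]}}

```text
clock: 17.27
tcp_pos: [0.5868, -0.0456, 0.0179]
orientation: [2.172, 2.268, 0.002]
contact_force: [-0.2, 0.2, -0.5]
grip_width: -0.0
```

Emit:
{"name": "apply_moves", "arguments": {"plan": [[[0, 0, 0, 0, 0, 0.005, 1], [0, 0, 0, 0, 0, 0.005, 1]]]}}

```text
clock: 17.43
tcp_pos: [0.5861, -0.0457, 0.0151]
orientation: [2.172, 2.269, 0.001]
contact_force: [0.4, 0.3, 0.0]
grip_width: -0.0
```

Emit:
{"name": "apply_moves", "arguments": {"plan": [[[0, 0, 0, 0, 0, 0.005, 1], [0, 0, 0, 0, 0, 0.005, 1]]]}}

```text
clock: 17.6
tcp_pos: [0.5858, -0.0457, 0.0126]
orientation: [-2.173, -2.269, 0.0]
contact_force: [-0.3, -0.7, -0.4]
grip_width: -0.0001
```

Emit:
{"name": "apply_moves", "arguments": {"plan": [[[0, 0, 0, 0, 0, 0.004, 1], [0, 0, 0, 0, 0, 0.004, 1]]]}}

```text
clock: 17.77
tcp_pos: [0.5861, -0.0457, 0.0112]
orientation: [2.173, 2.269, 0.0]
contact_force: [0.5, -0.4, 1.7]
grip_width: -0.0002
```

Emit:
{"name": "apply_moves", "arguments": {"plan": [[[0, 0, 0, 0, 0, 0.003, 1], [0, 0, 0, 0, 0, 0.003, 1]]]}}

```text
clock: 17.93
tcp_pos: [0.5862, -0.0457, 0.0111]
orientation: [2.173, 2.269, 0.0]
contact_force: [-4.3, -0.3, 12.3]
grip_width: 0.0
```

Contact is at 11.1 mm, so the plate top is at 32 mm and the template is fully down. I'll raise clear and hand in.

Emit:
{"name": "apply_moves", "arguments": {"plan": [[[0, 0, 0, 0, 0, -0.05, 1], [0, 0, 0, 0, 0, -0.15, 1], [0, 0, 0, 0, 0, -0.25, 1], [0, 0, 0, 0, 0, -0.35, 1], [0, 0, 0, 0, 0, -0.35, 1], [0, 0, 0, 0, 0, -0.35, 1], [0, 0, 0, 0, 0, -0.35, 1]]]}}

```text
clock: 18.52
tcp_pos: [0.5855, -0.0457, 0.1495]
orientation: [-2.173, -2.269, 0.0]
contact_force: [0.0, 0.1, -0.9]
grip_width: -0.0001
```

```bash
python3 -c "
from h import *
st(); print(r.hand_in())"
```

```text
t 18.5167 tcp [ 0.5855 -0.0457  0.1495] head 92.49 z [-0. -0. -1.] F [ 0.   0.1 -0.9] w -0.0001 jig [  -2.7 -110.6]
the job is handed in; nothing more can be done
None
```

I pushed the template square against the fence, then slid it along with both fingers on the bar until it dropped over the pins and stopped. I handed the job in at 18.5 s with the arm clear; no verdict was reported.

**Last checks**
- **Position:** the camera fit put the template at (-0.7, -80.7) mm with yaw -0.4° in the first jig fit, against the seat at (0, -80). A pin showed centred in hole_b; hole_a was in shadow, so I could not see its pin.
- **Height:** pressing lightly on the plate about 30 mm towards its front found its top at 32 mm. That is what a plate flat on the nest floor should give.
- **Loose things:** the bush, bolt and wrench looked undisturbed in the pictures. I did not measure any of the loose things for movement.

**What disagreed or failed**
- **Fingertip height:** the tips proved to be about 21 mm higher than the reported TCP. My first two pushes passed over the plate without touching it, until I probed the deck.
- **Jig refit:** a rough refit of the jig from the last picture moved the template to (-0.3, -82.4) mm, yaw -0.9°. The y value would be close to the 2.5 mm limit, but I trust this fit less.
- **Tilt from the picture:** a noisy pose estimate suggested 0.05 rad of tilt. The press contradicted it, since a plate riding on the pins would have been touched several millimetres higher.
- **Bush tracking:** the template tracker failed in the side view and in the wrist views taken after the turn. I used hand-picked points and contact forces instead.

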